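# Hang the boiling basket on the draining stand's snap hook

## Robot

A 7-joint arm with a two-finger parallel gripper is mounted at the origin on a cart in front of the work surface, level with it; the furniture and walls round the work are solid. World frame = base frame: x ahead of the robot, y to its left, z up, the work surface at z = 0. Lengths are in m, angles in rad, forces in N, time in s.
With the tool pointing down it reaches from about 0.4 to 0.875 m from the base axis. Payload 19.3 kg.
Tool frame: the origin (TCP) lies at the very end of the fingers, on their centre line; the grasp point (between the pads) lies 19 mm behind it; z points along the fingers, y is the line along which they close (so a half turn about z gives the same grasp; the last joint's range is limited). The gripper opens to 85 mm and grips with 20 to 120 N. Pads are 22 mm wide; open, the fingers measure 114 mm over their backs; the gripper's body (76 mm by 85 mm) begins 54 mm behind the grasp point. The pads swing forward as they close: fully open they stand 13 mm farther back than shut.
Start: joints at [1.278, 0.521, -0.036, 1.599, 0.021, 1.021, -0.113], TCP at [0.138, -0.61, 0.231] pointing down, gripper open.
Joint ranges: [-2.91, 2.91], [-0.3, 2.13], [-1.5, 1.42], [0.17, 2.43], [-1.26, 4.41], [0.16, 1.93], [-2.52, 2.52]. Speed limits (rad/s): [1.89, 1.89, 2.39, 2.39, 3.01, 3.01, 3.01].

## Interface

Orientations are given as [roll, pitch, yaw] about the fixed x, y, z axes, in that order (R = Rz(yaw) Ry(pitch) Rx(roll)).
In Python, from workcell import bot gives the robot as it stands.
- The arm moves only by the shell command python3 -m crank 'ROWS' [FORCE]. ROWS is a JSON object of lists of equal length, an entry for each row: "travel": the shift along the world's x, y, z in cm, a list of three; "turn": the turn, a rotation vector about the world's x, y, z in degrees, a list of three; "gripper": the closure, from 0 (fully open) to 1 (shut). A call has exactly 5 rows; each row is the pose to reach, as a shift and turn from the pose commanded when the call began; what a row does not reach only later rows make up. A row lasts 1/10 s, in which the tool goes at most 50 mm and 8.59 degrees, less where a joint would pass 70% of its speed; a pose out of reach is approached as far as the arm can. A call with a gripper value outside its range is refused whole. The fingers move at their own pace and stop on an object; FORCE is the grip in N (left out, the last holds). Time passes only in rows, so rows that repeat a pose let the fingers close, or fill a call up. It gives the time, the measured TCP pose, the force, the opening and the grip force at its end, in the units of the state.
- bot.observe(): the state, without advancing time (a new reading comes with each control period).
- bot.grab_frame(name): name is "scene" or "top" or "wrist"; returns a dict with "pixels" (420x560x3 uint8, red, green, blue), "fx", "fy", "cx", "cy" (pixels), "extrinsics" (4x4, takes a point from world to camera coordinates). Camera axes: x right, y down, z forward; pixel columns grow to the right and rows downward; lengths in m; the calibration is good to about 2 mm. A picture is of the moment at which its call begins. There is no depth.
- bot.job_done(): hands the job in; it is judged then, once.
The state is a dict: "clock": time; "qpos": joint angles; "qd": joint speeds; "joint_efforts": joint torques, N m; "position": TCP position; "tool_rot": TCP orientation; "force": force on the tool from outside, world axes, zero at the start; "moment": the same for the moment, N m; "grip_width": finger opening in m; "finger_force": force on a finger pad.
Only numpy, scipy, OpenCV 4.12 (cv2) and the standard library are available. Lean on these libraries where they do the work, as an engineer would, in place of code of your own. Each camera call takes 0.05 s, during which the arm holds its last target. There are 200 camera calls.

## Task

Hang the wire boiling basket by its carrying ring on the snap hook of the draining stand: press the ring down on the sprung gate until it has passed into the hook and the gate snaps shut above it, then let go so that the basket hangs still over the drip dish. The hook sits on a springy wire arm: press gently, bending it down by no more than about 30 mm and without forcing anything, and leave the dish and the other things where they are.

Things in the scene. Friction and masses are not known exactly. Their poses are not given: they have to be found in the camera images.
- basket: Round steel wire basket, 82 mm across, 56 mm high, about 0.25 kg, with a fixed upright carrying ring on top (overall height 157 mm). Stands upright on the counter to the left or right of the stand. Origin: centre of its underside, z up. The ring lies in the body's y-z plane; its hole runs along x.
- ring_center (a point): Centre of the carrying ring, 116 mm above the basket's underside, axes as the basket's. The ring is round wire 6 mm thick, 70 mm inside and 82 mm outside diameter. Best pinched across its thickness (along x) about 45 degrees to one side of its top, so that the middle of the top stays free for the hook.
- ring_top (a point): Centre of the ring's wire at the very top of the ring, 154 mm above the basket's underside; axes as the basket's.
- stand: Steel draining stand, fixed to the counter: base plate 200 x 180 mm, 10 mm high; 258 mm post at its rear (x = +85 mm), from which a springy wire arm runs forward and ends in the snap hook over the plate (x = -30 mm). Origin: centre of the plate's underside, z up; the hook points along -x. Nothing stands above hook, arm or post (highest point 274 mm).
- hook_seat (a point): Where the centre of the ring's wire rests at the bottom of the hook's bowl, 235 mm above the counter; axes as the stand's. The hook is 7 mm rod bent in the stand's x-z plane to a U open upward, 25 mm wide inside; legs 16 mm in front of (nose) and behind this point. The arm is springy: the hook sinks about 3 mm for each newton that presses on it and rises again.
- nose_tip (a point): Centre of the 9 mm ball that ends the hook's front leg (nose), 19 mm in front of hook_seat and 35 mm above it; the nose leans slightly back up to 20 mm above hook_seat and flares forward above that. To pass over the nose the ring comes from the front (from -x) with the ball inside its hole, ring square to the hook.
- gate_tip (a point): Point on the hook where the sprung gate's free end lies when shut: 8 mm in front of hook_seat and 28 mm above it, just behind the nose. The gate is a 5 mm bar across the mouth of the U from here to a pivot 16 mm behind hook_seat; it opens only inward, this end swinging down and to the rear.
- gate (a joint): Angle of the gate: 0 shut, up to 1.15 rad (stop) pressed inward. Pressed close behind the nose (wire centre about 5 mm in front of hook_seat) its spring asks about 6 N to start and 8 N to pass; the wire slips past its end at about 0.7 rad, just before the bottom of the bowl, and the gate snaps up behind it. Nearer the pivot it takes more force and depth; hard against the nose the wire can jam.
- drip_dish: Two-handled steel dish, 132 x 165 x 43 mm, standing loose on the stand's base plate under the hook. Origin: centre of its underside.
- tin: Food tin, 75 mm across, 110 mm high, a bystander on the side of the stand where the basket is not.
- jar: Glass jar with dark lid, 70 mm across, 86 mm high, a bystander.
- spice: Spice jar, 44 mm across, 105 mm high, a bystander.
- lemon: Lemon, 71 x 53 x 51 mm, a bystander near the front edge.
- egg_timer: Kitchen timer, 57 mm across, 47 mm high, a bystander near the front edge.
- turner: Wooden turner, 298 x 61 x 15 mm, lying near the front edge, a bystander.

How it is judged:
On the way, in this order (a step that is already met when the one before it is completed fails the run):
1. the basket is lifted off the counter (height (world z) of basket above 0.05 m), for 0.2 s.
2. the ring presses the gate inward (value of joint gate above 0.4 rad and contact force between basket and stand above 0.5 N and distance between ring_top and hook_seat below 0.035 m), for 0.02 s.
3. the ring is in the hook and the gate has snapped shut above it (value of joint gate below 0.1 rad and distance between ring_top and hook_seat below 0.02 m), for 0.2 s.
At the end, for the whole second after the job is handed in: The basket hangs by its ring in the hook's bowl (top of the ring within 14 mm of the seat), upright within 0.25 rad, nearly still (under 60 mm/s), clear of the dish, with the gate shut (under 0.1 rad) (distance between ring_top and hook_seat below 0.014 m and value of joint gate below 0.1 rad and angle between basket's own z axis and vertical below 0.25 rad and linear speed of basket below 0.06 m/s and contact force between basket and stand above 0.5 N and contact force between basket and drip_dish below 0.1 N); the robot touches nothing.
It fails at once if the springy arm is bent down too far: the hook sinks more than 35 mm (height (world z) of hook_seat below 0.1995 m).
It fails at once if the basket is jammed against the stand or its hook with more than 40 N (contact force between basket and stand above 40 N).
It fails at once if the gripper presses on the stand or its hook with more than 15 N (contact force between any of the arm, the fingers and stand above 15 N).
It fails at once if the dish is pushed away (distance of drip_dish from where it was at the start of the episode above 0.03 m).
It fails at once if a bystander is pushed away or knocked over (distance of any of tin, jar, spice, lemon, egg_timer, turner from where it was at the start of the episode above 0.03 m).
It also fails if it takes over 67 s, if anything falls off the work surface, if the arm or the gripper's body presses on something with over 40 N, if the wrist force passes 120 N, or if a joint passes its speed limit or range.

## Working session

There is one attempt and no reset: what is moved stays moved. The work goes in short steps, Python scripts to look and compute and a shell command to move; the robot and the scene stay as the last step left them, time stands still between calls to the robot, and variables do not carry over. Pictures are saved under pics/ and viewed, at most 10 in all, crops included, and the job is handed in when it is done.

```bash
ls; mkdir -p pics
python3 - <<'E'
from workcell import bot
import cv2,json,numpy as np
s=bot.observe(); print({k:np.round(v,3).tolist() for k,v in s.items()})
for n in("scene","top"):
    f=bot.grab_frame(n); cv2.imwrite(f"pics/{n}0.png",f["pixels"][:,:,::-1])
    print(n,f["fx"],f["fy"],f["cx"],f["cy"],np.round(f["extrinsics"],4).tolist())
E
```

```text
pics
{'clock': 0.0, 'qpos': [1.278, 0.522, -0.036, 1.6, 0.021, 1.021, -0.113], 'qd': [0.001, -0.001, 0.0, 0.001, -0.001, 0.0, 0.002], 'joint_efforts': [0.0, -92.711, 1.98, -36.994, 0.018, 0.008, -0.0], 'position': [0.138, -0.609, 0.231], 'tool_rot': [-3.14, 0.0, 0.223], 'force': [-0.639, -0.767, 0.328], 'moment': [-0.013, -0.036, -0.0], 'finger_force': 0.0, 'grip_width': 0.086}
scene 477.1022997853903 477.1022997853903 276.82495341386715 208.42621717745476 [[-0.752, -0.6589, -0.0181, 0.359], [-0.3462, 0.4182, -0.8398, 0.3295], [0.561, -0.6252, -0.5426, 0.9919], [0.0, 0.0, 0.0, 1.0]]
top 384.4093291066035 384.4093291066035 279.9852040822899 209.75525516368253 [[-0.003, -1.0, -0.0004, -0.0158], [-0.9904, 0.003, -0.1381, 0.516], [0.1381, -0.0, -0.9904, 1.0228], [0.0, 0.0, 0.0, 1.0]]
```

View pics/scene0.png

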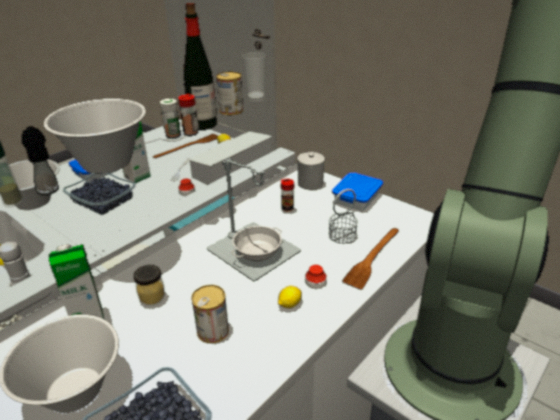

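View pics/top0.png

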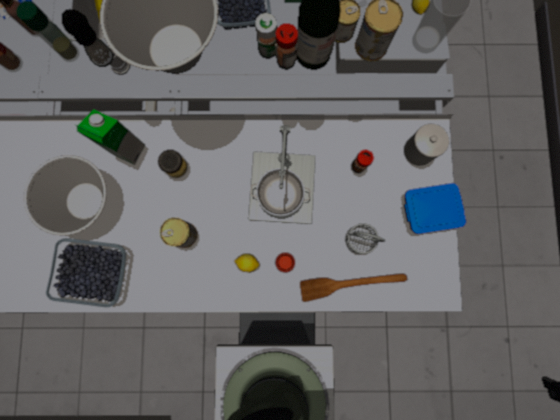

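The scene view shows the basket at about (343,225), the stand at (250,245) and its hook near (280,250). In the top view, the basket is at (362,238), the stand plate at (283,187) and its post at (285,130). I'll enlarge both to read the detail.

Run:
```python
import cv2,numpy as np
a=cv2.imread("pics/scene0.png");b=cv2.imread("pics/top0.png")
def crop(im,x,y,w,h,k):
    c=cv2.resize(im[y:y+h,x:x+w],None,fx=k,fy=k,interpolation=cv2.INTER_CUBIC)
    for i in range(0,w,10):
        cv2.line(c,(i*k,0),(i*k,4),(0,0,255),1)
        if i%20==0: cv2.putText(c,str(x+i),(i*k,14),0,.35,(0,0,255),1)
    for i in range(0,h,10):
        cv2.line(c,(0,i*k),(4,i*k),(0,0,255),1)
        if i%20==0: cv2.putText(c,str(y+i),(5,i*k+4),0,.35,(0,0,255),1)
    return c
A=np.hstack([crop(a,205,150,100,150,4),crop(a,300,150,100,150,4)])
B=np.hstack([crop(b,235,115,100,150,4),crop(b,320,150,100,150,4)])
cv2.imwrite("pics/zs.png",A);cv2.imwrite("pics/zt.png",B)
```

```text
(no output)
```

View pics/zs.png

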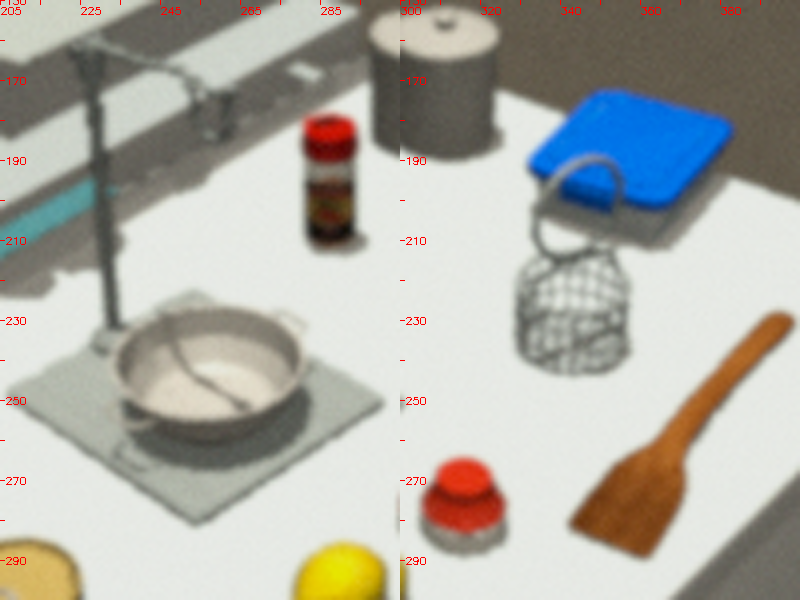

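View pics/zt.png

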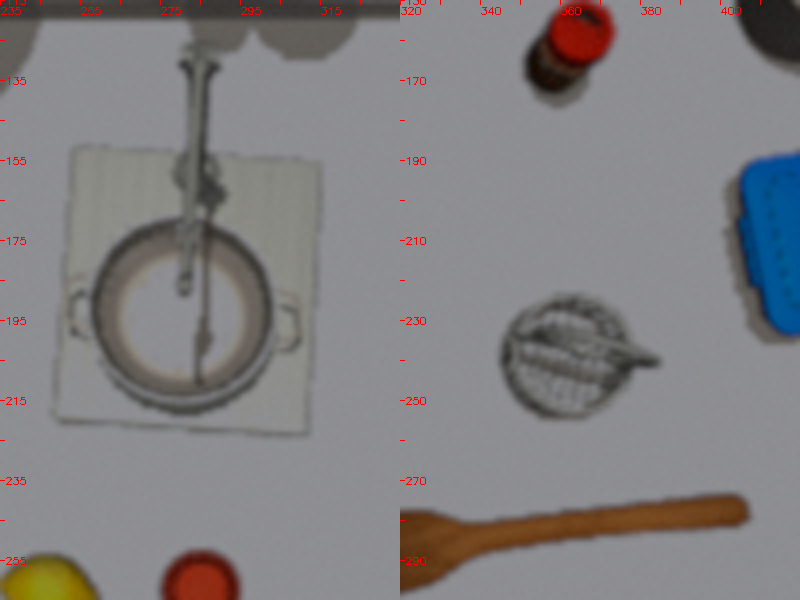

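Enlarged, the top view shows plate corners at about (253,152), (315,155), (312,223) and (249,220), the nose ball near (281,186), and the basket ring edge-on from about (350,235) to (485−… i.e. 385,240). The scene view shows the ring top at (347,189). I'll fit poses to these points.

```bash
cat > h.py <<'E'
import cv2,numpy as np
from scipy.optimize import least_squares
CAM={"scene":(477.1023,276.825,208.426,np.array([[-0.752,-0.6589,-0.0181,0.359],[-0.3462,0.4182,-0.8398,0.3295],[0.561,-0.6252,-0.5426,0.9919]])),
"top":(384.4093,279.985,209.755,np.array([[-0.003,-1.0,-0.0004,-0.0158],[-0.9904,0.003,-0.1381,0.516],[0.1381,0,-0.9904,1.0228]]))}
def proj(cam,P):
    f,cx,cy,E=cam; P=np.atleast_2d(P); c=P@E[:,:3].T+E[:,3]
    return np.c_[f*c[:,0]/c[:,2]+cx,f*c[:,1]/c[:,2]+cy]
def wcam(f): return (f["fx"],f["cx"],f["cy"],np.array(f["extrinsics"])[:3])
def place(p,L):  # p=x,y,yaw ; L local points
    c,s=np.cos(p[2]),np.sin(p[2]); L=np.atleast_2d(L)
    return L@np.array([[c,s,0],[-s,c,0],[0,0,1]])+[p[0],p[1],0]
def tri(obs): # [(cam,(u,v))...]
    return least_squares(lambda X:np.concatenate([proj(c,X)[0]-uv for c,uv in obs]),[.55,-.1,.15])
E
python3 - <<'E'
from h import *
S=lambda u,v:(205+(u-1.5)/4,150+(v-1.5)/4); S2=lambda u,v:(300+(u-401.5)/4,150+(v-1.5)/4)
T=lambda u,v:(235+(u-1.5)/4,115+(v-1.5)/4); T2=lambda u,v:(320+(u-401.5)/4,150+(v-1.5)/4)
sc,tp=CAM["scene"],CAM["top"]
loc=np.array([[.1,.09,.01],[.1,-.09,.01],[-.1,-.09,.01],[-.1,.09,.01]])
tu=[T(72,147),T(322,160),T(308,434),T(55,420)]
su=[S(5,388),S(195,290),S(384,404),S(197,522)]  # guess order
C=lambda c:-c[3][:,:3].T@c[3][:,3]
print("cams",C(sc),C(tp))
for a in tu: print('t',a)
r=least_squares(lambda p:(proj(tp,place(p,loc))-tu).ravel(),[.55,0,0]);print(r.x,np.round(r.fun,1))
print("scene pred",proj(sc,place(r.x,loc)),su)
best=min((least_squares(lambda p:np.r_[(proj(tp,place(p,loc))-tu).ravel(),(proj(sc,place(p,loc))-np.roll(su,k,0)).ravel()],[.55,0,0]) for k in range(4)),key=lambda r:r.cost)
print(best.x,np.round(best.fun,1)); st=best.x
for n,q in dict(nose=[-.049,0,.270],seat=[-.03,0,.235],gate=[-.038,0,.263],post=[.085,0,.26]).items():
    print(n,place(st,q)[0],"scene",proj(sc,place(st,q))[0],"top",proj(tp,place(st,q))[0])
# basket
print("ringtop tri", (q:=tri([(sc,S2(590,158)),(tp,T2(655,360))])).x,q.fun)
E
```

```text
cams [-0.172415    0.71888408  0.82141694] [ 0.36975032 -0.017348    1.0842344 ]
t (252.625, 151.375)
t (315.125, 154.625)
t (311.625, 223.125)
t (248.375, 219.625)
[ 0.58564897 -0.02312512 -0.05859151] [ 0.  -0.3 -0.1 -0.2  0.4  0.3 -0.4  0.3]
scene pred [[205.13920255 246.78857502]
 [252.21439121 220.30792281]
 [301.35503222 248.07181419]
 [253.96138457 279.57862195]] [(205.875, 246.625), (253.375, 222.125), (300.625, 250.625), (253.875, 280.125)]
[ 0.58442997 -0.02234494 -0.06784468] [ 0.1 -0.2 -0.   0.5 -0.2  1.  -0.9  0.4 -0.6  0.2 -0.6 -1.6  0.9 -2.
 -0.3 -0.2]
nose [ 0.5355427 -0.0190231  0.27     ] scene [261.95606061 171.08701078] top [280.68418558 185.77059945]
seat [ 0.55449899 -0.02031116  0.235     ] scene [257.20795233 180.99446839] top [281.20643271 180.61699648]
gate [ 0.54651739 -0.01976882  0.263     ] scene [258.9704189  172.14192629] top [281.00547319 181.4677818 ]
post [ 0.66923442 -0.02810731  0.26      ] scene [226.78776483 157.68258457] top [284.55443949 127.82817176]
ringtop tri [ 0.43290421 -0.26465495  0.14616736] [ 3.81351258 -0.13165706 -1.94147686 -2.70532626]
```

Run:
```python
from h import *
from workcell import bot
from scipy.spatial.transform import Rotation as R
tp=CAM["top"]
r=least_squares(lambda p:proj(tp,[p[0],p[1],.04])[0]-(361.4,238.9),[.45,-.2]);print("basket",r.x)
r=least_squares(lambda p:np.r_[proj(CAM["scene"],[p[0],p[1],.03])[0]-(343.2,226.5)],[.45,-.2]);print("basket sc",r.x)
f=bot.grab_frame("wrist");s=bot.observe()
E=np.array(f["extrinsics"]);T=np.eye(4);T[:3,:3]=R.from_euler("xyz",s["tool_rot"]).as_matrix();T[:3,3]=s["position"]
print(np.round(E@T,3),f["fx"],f["cx"],f["cy"])
```

```text
basket [ 0.43484062 -0.23806996]
basket sc [ 0.4356114 -0.242779 ]
[[-0.001  1.     0.002  0.001]
 [-0.956 -0.    -0.294  0.029]
 [-0.294 -0.002  0.956  0.157]
 [ 0.     0.     0.     1.   ]] 307.66117078894524 277.68108796073454 210.41515819971372
```

```bash
python3 -m crank '{"travel":[[3,3.2,1.5],[6,6.4,3],[9,9.6,4.5],[12,12.8,6],[15,16,7]],"turn":[[0,0,7],[0,0,14],[0,0,21],[0,0,28],[0,0,35]],"gripper":[0,0,0,0,0]}'
python3 -m crank '{"travel":[[3,3,0],[6,6,0],[9,9,0],[12,12,0],[14,14,0]],"turn":[[0,0,7],[0,0,14],[0,0,21],[0,0,28],[0,0,35]],"gripper":[0,0,0,0,0]}'
python3 -m crank '{"travel":[[0,0,0],[0,0,0],[0,0,0],[0,0,0],[0,0,0]],"turn":[[0,0,0],[0,0,0],[0,0,0],[0,0,0],[0,0,0]],"gripper":[0,0,0,0,0]}'
python3 - <<'E'
from workcell import bot
import cv2
f=bot.grab_frame("wrist");cv2.imwrite("pics/w1.png",f["pixels"][:,:,::-1])
import pickle;pickle.dump(f,open("w1.pkl","wb"))
E
```

```text
clock: 0.65
position: [0.2891, -0.4482, 0.3023]
tool_rot: [3.141, 0.0, 0.839]
force: [0.4, -0.8, -0.3]
grip_width: 0.0854
finger_force: 0.0
clock: 1.15
position: [0.4298, -0.3071, 0.3013]
tool_rot: [3.141, -0.001, 1.452]
force: [0.4, -0.4, 0.1]
grip_width: 0.0853
finger_force: 0.0
clock: 1.65
position: [0.4276, -0.3102, 0.3013]
tool_rot: [-3.141, 0.0, 1.443]
force: [-0.0, 0.4, -0.7]
grip_width: 0.0851
finger_force: 0.0
```

View pics/w1.png

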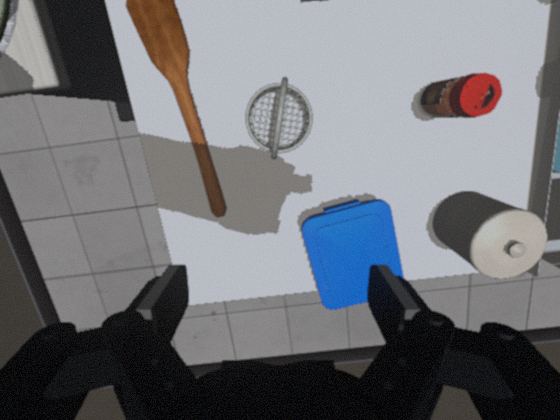

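The wrist view shows the ring edge-on from (285,78) to (275,158), with the basket rim circle centred at about (279,117) and about 34 px in radius. I'll fit the basket pose to all three views.

```bash
cat > ring.py <<'E'
from h import *
t=np.linspace(0,2*np.pi,73)
ringL=lambda r:np.c_[0*t,r*np.sin(t),.116+r*np.cos(t)]
disc=lambda z:np.c_[.041*np.cos(t),.041*np.sin(t),0*t+z]
E
python3 - <<'E'
from ring import *
import pickle
w=wcam(pickle.load(open("w1.pkl","rb")));sc,tp=CAM["scene"],CAM["top"]
S2=lambda u,v:np.array((300+(u-401.5)/4,150+(v-1.5)/4))
def P(p,L): return place(p[:3],L)+[0,0,p[3]]
def res(p,full=True):
    W=proj(w,P(p,ringL(.038)));D=np.vstack([proj(w,P(p,disc(.056)))])
    i,j=W[:,1].argmin(),W[:,1].argmax()
    a=[*(W[i]-(285,80)),*(W[j]-(275,155)),D[:,0].min()-245.5,D[:,0].max()-312.5]
    Q=proj(sc,P(p,ringL(.038)));B=proj(sc,P(p,disc(0)))
    k=Q[:,1].argmin()
    b=[*(Q[k]-S2(588,158)),Q[:,0].min()-S2(537,0)[0],Q[:,0].max()-S2(620,0)[0],B[:,1].max()-S2(0,374)[1]]
    return np.r_[a,b]
r=least_squares(res,[.435,-.24,-.1,0],diff_step=1e-4);print(r.x,np.round(r.fun,1))
r2=least_squares(lambda p:res(np.r_[p,0]),[.435,-.24,-.1],diff_step=1e-4);print(r2.x,np.round(r2.fun,1))
r2=least_squares(lambda p:res(np.r_[p,0])[:6],[.435,-.24,-.1],diff_step=1e-4);print("wrist",r2.x,np.round(r2.fun,1))
from workcell import bot;print(bot.observe()["qpos"])
E
```

```text
[ 0.4375566  -0.23872482 -0.26278198 -0.00106459] [-0.1 -1.  -0.3  1.4 -0.1  0.8  1.3  0.2 -1.  -0.7  1. ]
[ 0.43753325 -0.23868552 -0.26306238] [-0.1 -1.2 -0.4  1.5 -0.2  0.8  1.3 -0.1 -1.  -0.6  0.7]
wrist [ 0.43753066 -0.23860336 -0.26565931] [-0.1 -1.2 -0.5  1.4 -0.2  0.8]
[ 0.8574918   0.32045057 -0.43943278  1.74911196  0.15068792  1.10531458
  0.24212188]
```

Run:
```python
import numpy as np
from scipy.spatial.transform import Rotation as R
from workcell import bot
s=bot.observe();R0=R.from_euler("xyz",s["tool_rot"])
y=-.263;bx=np.array([np.cos(y),np.sin(y),0]);by=np.array([-np.sin(y),np.cos(y),0])
z0=R.from_euler("xyz",[np.pi,0,np.pi/2+y])
Rt=R.from_rotvec(bx*np.radians(30))*z0
rv=(Rt*R0.inv()).as_rotvec(degrees=True);a=Rt.as_matrix()[:,2]
G=np.array([.4375,-.2387,0])-.027*by+[0,0,.143];T=G+.019*a
print("turn",rv,"a",a,"T",T,"pre shift cm",100*(T-.10*a-s["position"]),"approach",a*10)
```

```text
turn [29.45776919 -5.83254688 -7.57713825] a [ 0.12998928  0.48280719 -0.8660254 ] T [ 0.43295038 -0.25559825  0.12654552] pre shift cm [-0.77332892  0.61581142 -8.81652139] approach [ 1.2998928   4.82807194 -8.66025404]
```

```bash
python3 -m crank '{"travel":[[-0.2,0.15,-2.2],[-0.4,0.3,-4.4],[-0.6,0.45,-6.6],[-0.77,0.62,-8.82],[-0.77,0.62,-8.82]],"turn":[[7.36,-1.46,-1.89],[14.73,-2.92,-3.79],[22.1,-4.37,-5.68],[29.46,-5.83,-7.58],[29.46,-5.83,-7.58]],"gripper":[0,0,0,0,0]}' 100
python3 -m crank '{"travel":[[0.26,0.97,-1.73],[0.52,1.93,-3.46],[0.78,2.9,-5.2],[1.04,3.86,-6.93],[1.3,4.83,-8.66]],"turn":[[0,0,0],[0,0,0],[0,0,0],[0,0,0],[0,0,0]],"gripper":[0,0,0,0,0]}'
python3 -m crank '{"travel":[[0,0,0],[0,0,0],[0,0,0],[0,0,0],[0,0,0]],"turn":[[0,0,0],[0,0,0],[0,0,0],[0,0,0],[0,0,0]],"gripper":[0,0,0,0,0]}'
python3 - <<'E'
from workcell import bot
import cv2
f=bot.grab_frame("wrist");cv2.imwrite("pics/w2.png",f["pixels"][:,:,::-1])
import pickle;pickle.dump(f,open("w2.pkl","wb"))
print(bot.observe()["position"],bot.observe()["tool_rot"])
E
```

```text
clock: 2.2
position: [0.4173, -0.3053, 0.2086]
tool_rot: [-3.135, -0.531, 1.298]
force: [-1.0, 0.0, -0.8]
grip_width: 0.0854
finger_force: 0.0
clock: 2.7
position: [0.4338, -0.2548, 0.1266]
tool_rot: [3.14, -0.522, 1.311]
force: [0.4, -0.1, 0.4]
grip_width: 0.0853
finger_force: 0.0
clock: 3.2
position: [0.4335, -0.2556, 0.127]
tool_rot: [3.14, -0.523, 1.309]
force: [-0.3, 0.8, 0.4]
grip_width: 0.0856
finger_force: 0.0
[ 0.43343895 -0.25544264  0.12684783] [ 3.14024135 -0.52323657  1.30914916]
```

View pics/w2.png

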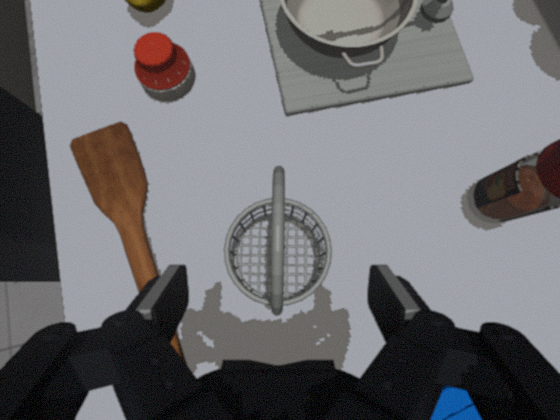

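The ring runs straight down the image (column 278, rows 168–312), centred between the fingertips at columns 187 and 370. I'll close the gripper, then lift.

```bash
for i in 1 2; do python3 -m crank '{"travel":[[0,0,0],[0,0,0],[0,0,0],[0,0,0],[0,0,0]],"turn":[[0,0,0],[0,0,0],[0,0,0],[0,0,0],[0,0,0]],"gripper":[1,1,1,1,1]}' 120; done
python3 -m crank '{"travel":[[0,0,1],[0,0,2],[0,0,3],[0,0,4],[0,0,5]],"turn":[[0,0,0],[0,0,0],[0,0,0],[0,0,0],[0,0,0]],"gripper":[1,1,1,1,1]}'
python3 -m crank '{"travel":[[0,0,3],[0,0,6],[0,0,9],[0,0,11],[0,0,13]],"turn":[[0,0,0],[0,0,0],[0,0,0],[0,0,0],[0,0,0]],"gripper":[1,1,1,1,1]}'
python3 -m crank '{"travel":[[0,0,1],[0,0,2],[0,0,2],[0,0,2],[0,0,2]],"turn":[[0,0,0],[0,0,0],[0,0,0],[0,0,0],[0,0,0]],"gripper":[1,1,1,1,1]}'
python3 - <<'E'
from workcell import bot
import cv2,pickle
F={n:bot.grab_frame(n) for n in("wrist","scene","top")}
pickle.dump(F,open("f3.pkl","wb"));cv2.imwrite("pics/w3.png",F["wrist"]["pixels"][:,:,::-1])
E
```

```text
clock: 3.75
position: [0.4334, -0.255, 0.1265]
tool_rot: [3.141, -0.524, 1.309]
force: [-0.8, -0.3, -0.0]
grip_width: 0.0125
finger_force: 0.0
clock: 4.25
position: [0.4335, -0.2551, 0.1266]
tool_rot: [3.141, -0.524, 1.309]
force: [-0.0, 0.0, 5.2]
grip_width: 0.0026
finger_force: 115.8
clock: 4.75
position: [0.4334, -0.2551, 0.1775]
tool_rot: [3.141, -0.523, 1.309]
force: [-0.3, 0.2, -3.1]
grip_width: 0.0025
finger_force: 114.9
clock: 5.25
position: [0.4332, -0.2549, 0.3082]
tool_rot: [3.14, -0.523, 1.31]
force: [-0.5, 0.2, -2.7]
grip_width: 0.0026
finger_force: 115.0
clock: 5.75
position: [0.4331, -0.2549, 0.3258]
tool_rot: [-3.141, -0.524, 1.309]
force: [0.4, -0.6, -3.6]
grip_width: 0.0021
finger_force: 115.1
```

View pics/w3.png

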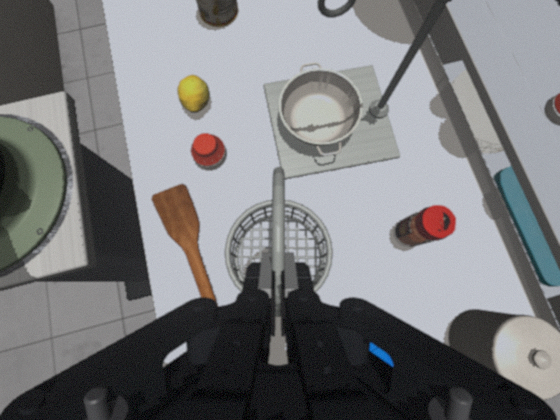

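The basket is gripped: its rim and ring sit at (279,250) and column 278, unchanged from before, so it did not tilt. I'll carry it to just in front of the hook, square to it.

```bash
python3 -m crank '{"travel":[[0.5,2,0],[1,4.5,0],[1.5,7,0],[2,9.5,0],[2.5,12,0]],"turn":[[0,0,2],[0,0,4.5],[0,0,7],[0,0,9],[0,0,11.2]],"gripper":[1,1,1,1,1]}'
python3 -m crank '{"travel":[[0.7,2.5,-1],[1.4,5,-2],[2.2,7.5,-3.5],[3,9,-4.5],[3.6,9.8,-5.3]],"turn":[[0,0,0],[0,0,0],[0,0,0],[0,0,0],[0,0,0]],"gripper":[1,1,1,1,1]}'
python3 -m crank '{"travel":[[0,0,0],[0,0,0],[0,0,0],[0,0,0],[0,0,0]],"turn":[[0,0,0],[0,0,0],[0,0,0],[0,0,0],[0,0,0]],"gripper":[1,1,1,1,1]}'
python3 - <<'E'
from workcell import bot
import cv2,pickle,numpy as np
F={n:bot.grab_frame(n) for n in("wrist","scene","top")};s=bot.observe()
pickle.dump((F,s),open("f4.pkl","wb"))
def crop(im,x,y,w,h,k):
    c=cv2.resize(np.ascontiguousarray(im[y:y+h,x:x+w,::-1]),None,fx=k,fy=k,interpolation=cv2.INTER_CUBIC)
    for i in range(0,w,10):
        cv2.line(c,(i*k,0),(i*k,4),(0,0,255),1)
        if i%20==0: cv2.putText(c,str(x+i),(i*k,14),0,.35,(0,0,255),1)
    for i in range(0,h,10):
        cv2.line(c,(0,i*k),(4,i*k),(0,0,255),1)
        if i%20==0: cv2.putText(c,str(y+i),(5,i*k+4),0,.35,(0,0,255),1)
    return c
A=crop(F["wrist"]["pixels"],200,60,200,300,2)
B=np.vstack([crop(F["scene"]["pixels"],220,130,100,75,4),crop(F["top"]["pixels"],235,140,100,75,4)])
cv2.imwrite("pics/z4.png",np.hstack([A,B]))
E
```

```text
clock: 6.4
position: [0.4585, -0.1323, 0.3266]
tool_rot: [3.141, -0.524, 1.509]
force: [-0.4, 0.1, -4.0]
grip_width: 0.0025
finger_force: 115.1
clock: 6.9
position: [0.4942, -0.0341, 0.2732]
tool_rot: [3.141, -0.524, 1.509]
force: [0.5, -0.3, -2.9]
grip_width: 0.0024
finger_force: 114.9
clock: 7.4
position: [0.4944, -0.0376, 0.2737]
tool_rot: [3.14, -0.523, 1.504]
force: [0.7, -0.8, -2.7]
grip_width: 0.0025
finger_force: 114.9
```

View pics/z4.png

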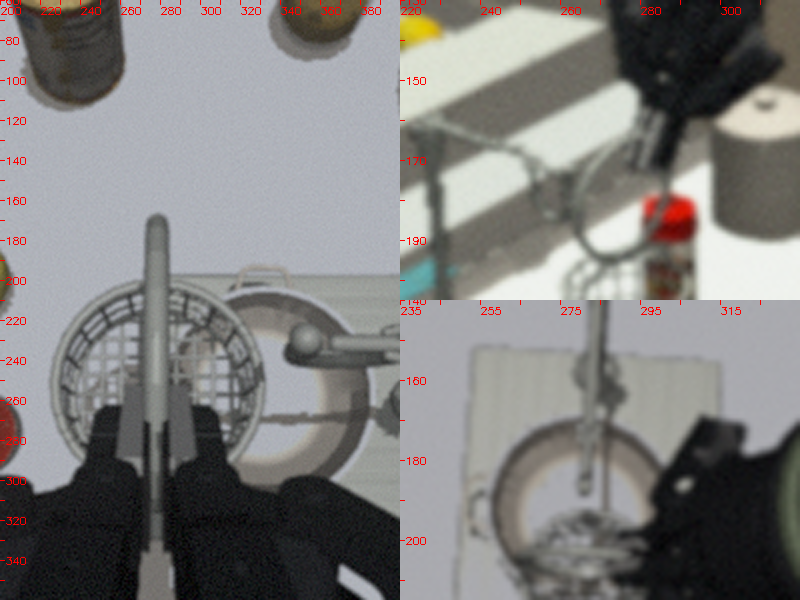

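The wrist crop shows the ring edge-on at column 278.5 and the nose ball at about (352.8,229.3), with the hook roughly perpendicular to the ring. In the top view the ball is at (281,186.4).

Run:
```python
from ring import *
import pickle
from scipy.spatial.transform import Rotation as R
F,s=pickle.load(open("f4.pkl","rb"));w=wcam(F["wrist"])
wb=(200+(306-.5)/2,60+(338-.5)/2);tb=(235+(185-1.5)/4,140+(186-1.5)/4)
r=tri([(w,wb),(CAM["top"],tb)]);print("nose tri",r.x,np.round(r.fun,2))
r=least_squares(lambda p:proj(w,[p[0],p[1],.27])[0]-wb,[.53,0]);print("nose wrist z=.27",r.x)
r=least_squares(lambda p:proj(CAM["top"],[p[0],p[1],.27])[0]-tb,[.53,0]);print("nose top",r.x)
T=R.from_euler("xyz",s["tool_rot"]).as_matrix();p=np.array(s["position"]);bx=T[:,1]
yaw=np.arctan2(bx[1],bx[0]);by=np.array([-np.sin(yaw),np.cos(yaw),0]);rt=p+.0169*by+[0,0,.0275]
print("yaw",yaw,"bx",bx,"ringtop",rt,"px",proj(w,rt),"TCP px",proj(w,p))
c=rt-[0,0,.038]
P=c+np.outer(np.sin(t),by)*.038+np.outer(np.cos(t),[0,0,1])*.038
W=proj(w,P);print("ring far end px",W[W[:,1].argmin()],"col spread",W[:,0].min(),W[:,0].max())
B=c-[0,0,.060]+.041*(np.outer(np.cos(t),bx)+np.outer(np.sin(t),by));b=proj(w,B);print("rim cols",b[:,0].min(),b[:,0].max(),"rows",b[:,1].min())
Q=proj(CAM["scene"],P);print("scene ring",Q.min(0),Q.max(0))
```

```text
nose tri [ 0.5343297  -0.01950019  0.27322021] [-0.02 -0.01  0.04 -0.1 ]
nose wrist z=.27 [ 0.53517439 -0.01901752]
nose top [ 0.53476275 -0.01943218]
yaw -0.06682479641571237 bx [ 9.97767757e-01 -6.67750527e-02  7.70999796e-04] ringtop [ 0.49547873 -0.02044102  0.30107346] px [[279.93852875 226.22037604]] TCP px [[279.61511572 268.08158609]]
ring far end px [279.41122862 169.39847965] col spread 279.05845721029095 279.97745581818026
rim cols 224.13528234559817 333.7357996802662 rows 196.20640144406448
scene ring [263.25417315 163.33430085] [285.85546233 193.37190745]
```

Ring and hook are square to each other. The nose is at (0.535,−0.019,0.270) by two views, and the ring plane is 39.4 mm in front of it, so I'll advance 54 mm along the hook.

```bash
python3 -m crank '{"travel":[[1,0,0],[2.2,-0.05,0],[3.4,-0.1,0],[4.5,-0.15,0],[5.39,-0.19,0]],"turn":[[0,0,0],[0,0,0],[0,0,0],[0,0,0],[0,0,0]],"gripper":[1,1,1,1,1]}'
python3 -m crank '{"travel":[[0,0,-0.5],[0,0,-1],[0,0,-1.5],[0,0,-2],[0,0,-2]],"turn":[[0,0,0],[0,0,0],[0,0,0],[0,0,0],[0,0,0]],"gripper":[1,1,1,1,1]}'
python3 -m crank '{"travel":[[0,0,0],[0,0,0],[0,0,0],[0,0,0],[0,0,0]],"turn":[[0,0,0],[0,0,0],[0,0,0],[0,0,0],[0,0,0]],"gripper":[1,1,1,1,1]}'
cat > look.py <<'E'
import sys,pickle,cv2
from ring import *
from workcell import bot
from scipy.spatial.transform import Rotation as R
F={n:bot.grab_frame(n) for n in("wrist","scene")};s=bot.observe();w=wcam(F["wrist"])
pickle.dump((F,s),open(sys.argv[1]+".pkl","wb"))
T=R.from_euler("xyz",s["tool_rot"]).as_matrix();p=np.array(s["position"]);bx=T[:,1]
by=np.cross([0,0,1],bx);rt=p+.0169*by+[0,0,.0275]
print("ringtop",rt,"wrist px",proj(w,rt)[0],"x vs seat mm",1e3*(rt[0]-.554),"force",s["force"],"moment",s["moment"])
def crop(im,x,y,ww,h,k):
    c=cv2.resize(np.ascontiguousarray(im[y:y+h,x:x+ww,::-1]),None,fx=k,fy=k,interpolation=cv2.INTER_CUBIC)
    for i in range(0,ww,10):
        cv2.line(c,(i*k,0),(i*k,4),(0,0,255),1)
        if i%20==0: cv2.putText(c,str(x+i),(i*k,14),0,.35,(0,0,255),1)
    for i in range(0,h,10): cv2.line(c,(0,i*k),(4,i*k),(0,0,255),1)
    return c
cv2.imwrite(f"pics/{sys.argv[1]}.png",np.hstack([crop(F["wrist"]["pixels"],230,150,100,150,4),crop(F["scene"]["pixels"],220,130,100,150,4)]))
E
python3 look.py z5
```

```text
clock: 8.05
position: [0.549, -0.0389, 0.2729]
tool_rot: [-3.141, -0.524, 1.505]
force: [-3.1, -0.7, -7.7]
grip_width: 0.0026
finger_force: 114.4
clock: 8.55
position: [0.5479, -0.039, 0.2528]
tool_rot: [-3.141, -0.524, 1.504]
force: [-0.4, -0.2, -2.8]
grip_width: 0.0021
finger_force: 115.0
clock: 9.05
position: [0.5483, -0.0389, 0.2536]
tool_rot: [3.141, -0.524, 1.505]
force: [0.3, 0.9, -2.2]
grip_width: 0.0026
finger_force: 115.0
ringtop [ 0.54939911 -0.02207661  0.28103254] wrist px [279.9705009  226.73399782] x vs seat mm -4.600892582407257 force [-0.39004212  0.66201944 -3.03674638] moment [-0.8993763   0.08362625  0.00166515]
```

View pics/z5.png

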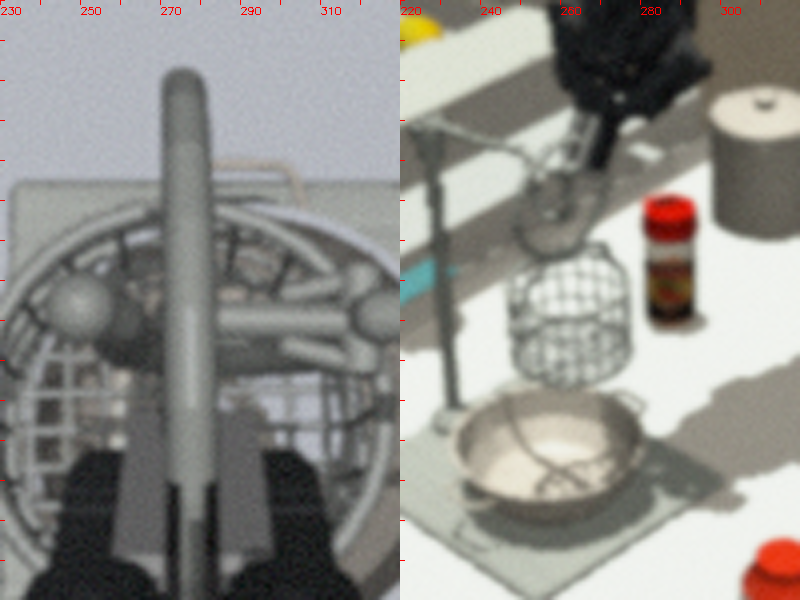

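The wrist crop shows the ring at column 277.5 between the nose ball at (250,226.5) and the gate's pivot at (322,229), so it is just behind the nose as wanted. I'll start pressing in small steps.

```bash
python3 -m crank '{"travel":[[0,0,-0.4],[0,0,-0.8],[0,0,-1.2],[0,0,-1.6],[0,0,-2]],"turn":[[0,0,0],[0,0,0],[0,0,0],[0,0,0],[0,0,0]],"gripper":[1,1,1,1,1]}'
python3 -m crank '{"travel":[[0,0,-0.2],[0,0,-0.4],[0,0,-0.6],[0,0,-0.8],[0,0,-1]],"turn":[[0,0,0],[0,0,0],[0,0,0],[0,0,0],[0,0,0]],"gripper":[1,1,1,1,1]}'
python3 - <<'E'
from workcell import bot
import numpy as np
s=bot.observe();print(np.round(s["position"],4),np.round(s["force"],2),np.round(s["moment"],2))
E
```

```text
clock: 9.65
position: [0.5482, -0.0388, 0.2331]
tool_rot: [3.141, -0.524, 1.505]
force: [-0.6, -0.8, -0.0]
grip_width: 0.0025
finger_force: 115.2
clock: 10.15
position: [0.5483, -0.0388, 0.2235]
tool_rot: [3.141, -0.524, 1.505]
force: [-2.0, 1.2, 0.6]
grip_width: 0.0025
finger_force: 115.5
[ 0.5483 -0.0388  0.2235] [-2.02  1.18  0.58] [-0.1   0.23  0.22]
```

```bash
for i in 1 2; do python3 -m crank '{"travel":[[0,0,-0.2],[0,0,-0.4],[0,0,-0.6],[0,0,-0.8],[0,0,-0.8]],"turn":[[0,0,0],[0,0,0],[0,0,0],[0,0,0],[0,0,0]],"gripper":[1,1,1,1,1]}' | egrep 'posi|force'; done
python3 look.py z6
```

```text
position: [0.5483, -0.039, 0.2153]
force: [0.1, 1.0, 4.1]
finger_force: 115.7
position: [0.5479, -0.0389, 0.2071]
force: [-2.8, 0.4, 2.4]
finger_force: 115.8
ringtop [ 0.54908811 -0.02206814  0.23482029] wrist px [280.01778531 226.69543718] x vs seat mm -4.9118935457038715 force [-3.72803047  0.05314331  3.25158453] moment [-0.01589679  0.46180579  0.35377837]
```

View pics/z6.png

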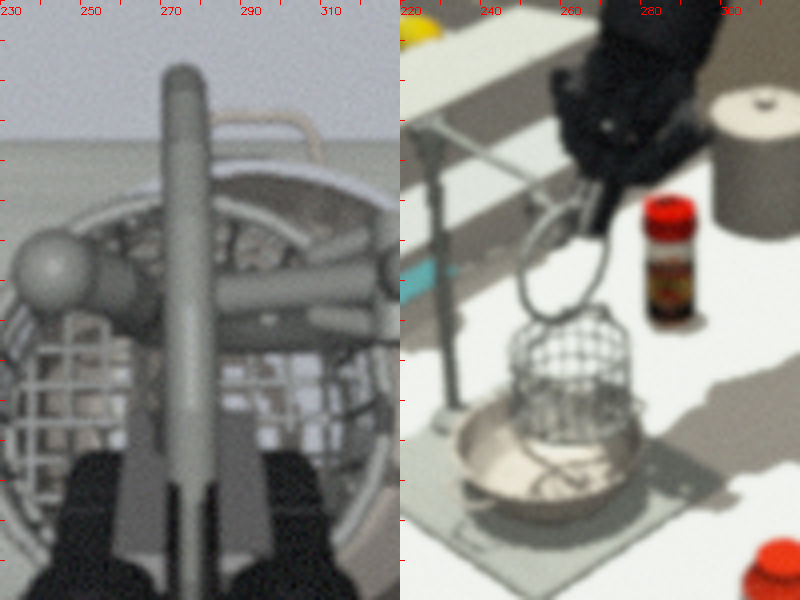

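The crop shows the ball at (243.5,217) now above the ring, and the gate tilting inward behind the ring. At about 6 N of press I'll continue.

```bash
for i in 1; do python3 -m crank '{"travel":[[0,0,-0.2],[0,0,-0.4],[0,0,-0.6],[0,0,-0.8],[0,0,-0.8]],"turn":[[0,0,0],[0,0,0],[0,0,0],[0,0,0],[0,0,0]],"gripper":[1,1,1,1,1]}' | egrep 'posi|force'; done
python3 look.py z7
```

```text
position: [0.5486, -0.0392, 0.1992]
force: [1.1, 0.4, -0.5]
finger_force: 115.6
ringtop [ 0.54983028 -0.02229976  0.22699294] wrist px [280.24175032 226.5982216 ] x vs seat mm -4.1697245297080965 force [ 0.88616161 -0.15764183  0.82080269] moment [-0.47501537 -0.28050249 -0.28663684]
```

The force dropped sharply, which suggests it snapped through. My picture allowance is used up, so I'll check numerically: locate the ball in the wrist frames and estimate its height above the ring.

```bash
cat > ball.py <<'E'
import sys,pickle,cv2
from ring import *
for n in sys.argv[1:]:
    F,s=pickle.load(open(n+".pkl","rb"));w=wcam(F["wrist"])
    g=cv2.resize(cv2.cvtColor(F["wrist"]["pixels"][150:270,200:275],cv2.COLOR_RGB2GRAY),None,fx=4,fy=4,interpolation=cv2.INTER_CUBIC)
    c=cv2.HoughCircles(g,cv2.HOUGH_GRADIENT,1.5,100,param1=80,param2=20,minRadius=26,maxRadius=60)
    u,v,r=c[0][0]/4; u+=200;v+=150
    hz=[]
    for z in np.arange(.22,.30,.001):   # radius -> height along pixel ray
        q=least_squares(lambda p:proj(w,[p[0],p[1],z])[0]-(u,v),[.535,-.02]).x
        d=(w[3][:,:3]@[*q,z]+w[3][:,3])[2]; hz.append((abs(.0045*w[0]/d-r),z,*q))
    y=[(abs(h[3]+.0190),*h[1:]) for h in hz]
    print(n,"ball px",u,v,r,"by size",np.round(min(hz)[1:],4),"by y=-.019",np.round(min(y)[1:],4))
E
python3 ball.py z5 z6 z7
```

```text
z5 ball px 243.6875 236.0625 14.375 by size [ 0.299   0.5352 -0.0278] by y=-.019 [ 0.241   0.5294 -0.0191]
z6 ball px 246.3125 250.3125 14.7875 by size [ 0.273   0.5376 -0.0353] by y=-.019 [ 0.22    0.5325 -0.0298]
z7 ball px 235.8125 204.9375 13.475 by size [ 0.26    0.5349 -0.0198] by y=-.019 [ 0.257   0.5345 -0.019 ]
```

Run:
```python
import pickle,cv2
from ring import *
for n,z0 in (("z5",.235),("z6",.216),("z7",.2235)):
    F,s=pickle.load(open(n+".pkl","rb"));w=wcam(F["wrist"]);g=cv2.cvtColor(F["wrist"]["pixels"],cv2.COLOR_RGB2GRAY)
    for lx in(.004,.009):
        S=place([.554,-.0203,-.067],[lx,0,z0+.028])
        u,v=proj(w,S)[0]
        d=(w[3][:,:3]@S[0]+w[3][:,3])[2]
        c=int(round(u));r0=int(round(v))
        print(n,lx,"px",round(u,1),round(v,1),"width",round(.005*w[0]/d,1),"profile",g[r0-14:r0+15,c].tolist())
```

```text
z5 0.004 px 296.8 228.9 width 10.1 profile [124, 110, 109, 115, 112, 96, 82, 78, 79, 99, 114, 127, 141, 158, 168, 156, 139, 126, 103, 85, 80, 84, 82, 82, 82, 80, 71, 69, 99]
z5 0.009 px 306.9 228.9 width 10.1 profile [122, 104, 86, 93, 105, 132, 151, 154, 140, 111, 102, 117, 130, 148, 164, 159, 141, 130, 108, 99, 122, 151, 162, 154, 126, 95, 70, 79, 130]
z6 0.004 px 301.6 217.8 width 12.2 profile [108, 121, 136, 156, 158, 134, 106, 85, 62, 66, 73, 87, 84, 105, 116, 127, 130, 128, 133, 124, 118, 105, 87, 77, 75, 84, 86, 86, 82]
z6 0.009 px 313.9 217.8 width 12.2 profile [88, 91, 95, 98, 104, 122, 131, 133, 129, 124, 108, 91, 109, 118, 126, 131, 130, 131, 120, 119, 108, 92, 95, 116, 130, 137, 128, 120, 103]
z7 0.004 px 303.1 208.6 width 13.9 profile [87, 83, 88, 87, 88, 86, 92, 93, 110, 124, 136, 143, 162, 169, 168, 153, 136, 121, 116, 98, 78, 64, 67, 64, 64, 76, 83, 81, 85]
z7 0.009 px 317.0 208.6 width 13.9 profile [129, 143, 157, 163, 153, 128, 111, 98, 105, 126, 134, 147, 161, 170, 166, 151, 133, 120, 109, 98, 95, 116, 139, 156, 170, 159, 137, 111, 96]
```

The gate bar shows bright and level at its shut position above the ring, as it did before the press, and the load is close to the basket's weight. I'll centre the ring in the bowl, open, and retreat.

```bash
python3 -m crank '{"travel":[[0.1,0,0],[0.2,0,0],[0.35,0,0],[0.35,0,0],[0.35,0,0]],"turn":[[0,0,0],[0,0,0],[0,0,0],[0,0,0],[0,0,0]],"gripper":[1,1,1,1,1]}' 60| egrep 'posi|force'
for i in 1 2; do python3 -m crank '{"travel":[[0,0,0],[0,0,0],[0,0,0],[0,0,0],[0,0,0]],"turn":[[0,0,0],[0,0,0],[0,0,0],[0,0,0],[0,0,0]],"gripper":[0.3,0.3,0.3,0.3,0.3]}'| egrep 'posi|force|width'; done
python3 look.py z8; python3 ball.py z8
```

```text
position: [0.552, -0.0389, 0.1995]
force: [1.8, 0.1, 1.5]
finger_force: 115.5
position: [0.5517, -0.039, 0.1995]
force: [0.1, 0.3, -0.6]
grip_width: 0.0599
finger_force: 0.0
position: [0.5518, -0.0389, 0.1995]
force: [-0.0, -0.6, 0.3]
grip_width: 0.0599
finger_force: 0.0
ringtop [ 0.55287941 -0.02206327  0.22698435] wrist px [279.97704819 226.70830055] x vs seat mm -1.1205903304128961 force [ 0.16355929  0.49621592 -0.30989727] moment [-0.57181406  0.03389584  0.00451846]
z8 ball px 226.0625 206.0625 13.0625 by size [ 0.257   0.5343 -0.0189] by y=-.019 [ 0.257   0.5343 -0.0189]
```

```bash
for i in 1 2; do python3 -m crank '{"travel":[[-0.05,-0.8,1.4],[-0.1,-1.8,3.1],[-0.2,-3,5.2],[-0.3,-4.2,7.3],[-0.35,-5.2,9]],"turn":[[0,0,0],[0,0,0],[0,0,0],[0,0,0],[0,0,0]],"gripper":[0.3,0.3,0.3,0.3,0.3]}'| egrep 'posi|force'; done
for i in 1 2 3 4 5 6; do python3 -m crank '{"travel":[[0,0,0],[0,0,0],[0,0,0],[0,0,0],[0,0,0]],"turn":[[0,0,0],[0,0,0],[0,0,0],[0,0,0],[0,0,0]],"gripper":[0.3,0.3,0.3,0.3,0.3]}'>/dev/null; done
python3 - <<'E'
from workcell import bot
import numpy as np,time,cv2
from ring import *
a=[bot.grab_frame("scene")["pixels"].astype(int) for _ in range(4)]
for b in a[1:]: print("motion",np.abs(b-a[0])[130:280,220:320].mean(),"elsewhere",np.abs(b-a[0])[300:,:200].mean())
# dark basket silhouette vs model hanging at seat .2235
p=[.554,-.0203,-.067]
off=[0,0,.2255-.154]
Q=proj(CAM["scene"],place(p,ringL(.038))+off);B=proj(CAM["scene"],place(p,disc(0))+off);M=proj(CAM["scene"],place(p,disc(.05))+off)
im=a[0].mean(2);r=lambda P:[round(float(im[int(round(v)),int(round(u))])) for u,v in P[::6]]
print("on ring",r(Q),"on bottom hoop",r(B),"below",r(B+[0,8]))
E
```

```text
position: [0.5483, -0.0916, 0.2906]
force: [0.2, -0.4, 0.2]
finger_force: 0.0
position: [0.5447, -0.1436, 0.3806]
force: [-0.3, 0.2, -0.0]
finger_force: 0.0
motion 1.7073333333333334 elsewhere 1.660375
motion 1.7027777777777777 elsewhere 1.6620555555555556
motion 1.7135333333333334 elsewhere 1.6581805555555555
on ring [135, 146, 133, 184, 159, 127, 144, 215, 182, 180, 103, 102, 135] on bottom hoop [115, 134, 157, 173, 136, 145, 146, 118, 133, 131, 175, 173, 115] below [144, 180, 209, 216, 189, 147, 153, 103, 166, 144, 124, 162, 144]
```

```bash
python3 -c "
from workcell import bot
print(bot.job_done())"
```

```text
the job is handed in; nothing more can be done
None
```

The basket hangs by its ring in the snap hook with the gate shut above it and the gripper clear, and I handed the job in; no verdict came back, and after my last picture I checked the snap, release and stillness only by numbers.

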